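Carry a washed resin print to the cure turntable on the scraper

ROBOT

A 6-joint arm with a two-finger parallel gripper is mounted at the origin on the work surface. World frame = base frame: x ahead of the robot, y to its left, z up, the work surface at z = 0. Lengths are in m, angles in rad, forces in N, time in s.
With the tool pointing down it reaches from about 0.35 to 0.725 m from the base axis. Payload 6 kg.
Tool frame: the origin (TCP) lies at the very end of the fingers, on their centre line; the grasp point (between the pads) lies 19 mm behind it; z points along the fingers, y is the line along which they close (so a half turn about z gives the same grasp; the last joint's range is limited). The gripper opens to 85 mm and grips with 20 to 120 N. Pads are 22 mm wide; open, the fingers measure 114 mm over their backs; the gripper's body (76 mm by 85 mm) begins 54 mm behind the grasp point. The pads swing forward as they close: fully open they stand 13 mm farther back than shut.
Start: joints at [1.67, 0.04, 0.085, 0, -1.615, -0.334], TCP at [0.14, 0.584, 0.208] pointing down, gripper open.
Joint ranges: [-2.56, 2.56], [-1.29, 2.01], [-1.08, 1.49], [-3.29, 1.98], [-2.81, -0.18], [-2.99, 2.99]. Speed limits (rad/s): [2.57, 2.57, 3.01, 3.14, 3.14, 3.14].

INTERFACE

Orientations are given as a 3x3 rotation matrix whose columns are the frame's x, y, z axes.
In Python, from workcell import env gives the robot as it stands. The module is installed in compiled form; this text tells all that it offers.
- The arm moves only by the tool play_rows, never from a script. Its argument "increments" is one flat list of numbers, 7 for each row, row after row: the shift along the world's x, y, z in units of 0.04 m (1.0 is 0.04 m), then the turn, a rotation vector about the world's x, y, z in units of 4 degrees (1.0 is 4 degrees), then the opening, from 0 (shut) to 1 (fully open). A call has 1 to 5 rows; each row shifts and turns the commanded pose from where the row before left it; what a row does not reach is not made up. A row lasts 1/12 s, in which the tool goes at most 41.7 mm and 7.16 degrees, less where a joint would pass 70% of its speed; a pose out of reach is approached as far as the arm can. A call with a number of a shift or a turn outside -1 to 1 is refused whole. A call with a gripper value outside its range is refused whole. The fingers move at their own pace and stop on an object; "force" is the grip in N (left out, the last holds). Time passes only in rows, so rows that do not move let the fingers close. It gives the time, the measured TCP pose, the force, the opening and the grip force at its end, in the units of the state.
- env.sense(): the state, without advancing time (a new reading comes with each control period).
- env.snapshot(name): name is "scene" or "top" or "wrist"; returns the picture (480x640x3 uint8, blue, green, red); there is no depth.
- env.camera_model(name): a dict with "mtx" (3x3 intrinsics, pixels), "extrinsics" (4x4, takes a point from camera to world coordinates); the wrist camera has in their place "tool_from_camera" (4x4, takes a point from camera to tool coordinates, whose origin is the TCP and whose axes are the flange's). Camera axes: x right, y down, z forward; pixel columns grow to the right and rows downward; lengths in m; the calibration is good to about 2 mm. A picture is of the moment at which its call begins: read the wrist's pose just before it. camera_model takes no time and is no camera call.
- env.hand_in(): hands the job in; it is judged then, once.
The state is a dict: "time": time; "joint_positions": joint angles; "dq": joint speeds; "tau": joint torques, N m; "tcp_pos": TCP position; "eef_rot": TCP orientation; "wrist_force": force on the tool from outside, world axes, zero at the start; "torque": the same for the moment, N m; "grip_width": finger opening in m; "finger_force": force on a finger pad.
Only numpy, scipy, OpenCV 4.12 (cv2) and the standard library are available. Lean on these libraries where they do the work, as an engineer would, in place of code of your own. Each camera call takes 0.05 s, during which the arm holds its last target. There are 200 camera calls.

TASK

The washed print stands loose on the build platform and is still tacky, so keep your fingers off it: pick up the cranked scraper, slide its blade in under the print's raft and lift the print off. Carry it level on the blade, set it down gently in the middle of the cure unit's turntable, whose height you will have to feel for, then draw the blade out and lay the scraper back down on the bench. Leave the jar, the bottle and the snips where they are.

Things in the scene. Friction and masses are not known exactly. Their poses are not given: they have to be found in the camera images.
- scraper: Cranked steel scraper, 205 mm long, 160 g. Blade 95 x 30 x 2.5 mm; a 45-degree neck at its heel; black handle 86 x 22 x 20 high, parallel to the blade. It lies nose up on heel and handle end: blade and handle rise 14.3 deg (0.249 rad) towards the tip. Origin on the bench below point scraper_grip; x towards the tip, y across, z up as it lies. No pose while held.
- scraper_grip (a point): Centre of the scraper's handle at a good place to grip across its 22 mm width; 24.5 mm above the bench as it lies. With the blade level it is 38 mm above the blade's underside, 50 mm behind the heel and 145 mm behind the tip; the handle runs from 24 to 110 mm behind the heel, its underside 28 mm above the blade's. In the grip the blade may settle some mm: feel its height by touching down.
- print: Grey resin print, about 120 g, 75 mm high: a flanged pipe stub leaning on supports above a raft. Raft: deck 90 (x) x 68 (y) x 3 mm on two runners 12 wide x 7 high along its long edges. Between them a tunnel 44 wide x 7 mm high runs through along x, open at both ends: the blade goes in there. Origin at the centre of the runners' underside, z up; its weight lies within 6 mm of it in plan.
- platform_top (a point): Centre of the flat top of the aluminium build platform (190 (x) x 140 (y) mm, top 45 mm above the bench), fixed print side up in a black jig 210 (x) x 180 (y) mm whose cheeks do not rise above the plate. Axes as the jig's, z up. The print stands on it.
- cure_unit: White cure unit, hood off: a fixed box 230 x 230 mm, its deck 84 mm above the bench, the turntable on a short spindle in its middle. Origin at the centre of its underside.
- jar: Clear jar with a lid, 64 mm across and 62 mm high, loose bystander. Origin at the centre of its underside.
- bottle: White bottle, 68 mm across and 170 mm high, loose bystander. Origin at the centre of its underside.
- snips: Flush snips with black handles, 115 mm long, 11 mm high, loose bystander. Origin on the bench under the pivot, handles towards its -x.
- turntable_axis (a point): Point on the axis of the cure unit's turntable, at the level of the unit's deck, 84 mm above the bench. The turntable is a flat grey disc 180 mm across, 9 mm thick. Its spindle is clamped (it will not slide) at a height that differs every time and is not reported: the disc's top stands anywhere from 98 to 122 mm above the bench. It turns about its axis with light friction (0.03 N m).
Things that resemble listed ones, but are neither listed nor needed, are in the scene too. What is meant by the scraper is not pink, red or yellow, and is the larger of those in its own colour.

How it is judged:
On the way, in this order (a step that is already met when the one before it is completed fails the run):
1. the print rides on the scraper, level, clear of the build platform (contact force between print and scraper above 0.3 N and z of print in the frame of platform_top above 0.015 m and angle between print's own z axis and vertical below 0.2 rad), for 0.3 s.
2. the print stands upright on the turntable near its middle (horizontal distance between print and turntable_axis below 0.025 m and angle between print's own z axis and vertical below 0.05 rad and contact force between print and cure_unit above 0.4 N), for 0.2 s.
At the end, for the whole second after the job is handed in: The print stands upright (within 3 degrees), at rest, on the turntable, within 25 mm of its axis; the scraper lies at rest on the bench (origin under 30 mm up), touching neither print nor cure unit; jar, bottle and snips are within 30 mm of where they were (all of step 2 and linear speed of each of print, scraper below 0.02 m/s and height (world z) of scraper below 0.03 m and contact force between scraper and print below 0.05 N and contact force between scraper and cure_unit below 0.05 N).
It fails at once if the fingers touch the tacky print (contact force between the fingers and print above 0.3 N).
It fails at once if the print is tilted more than 15 degrees (angle between print's own z axis and vertical above 0.26 rad).
It fails at once if the print is dropped on the turntable, or the scraper rammed into the cure unit (contact force between print and cure_unit above 20 N or contact force between scraper and cure_unit above 40 N).
It fails at once if the jar, the bottle or the snips are moved more than 30 mm (distance of any of jar, bottle, snips from where it was at the start of the episode above 0.03 m).
It also fails if it takes over 72 s, if anything falls off the work surface, if the arm or the gripper's body presses on something with over 40 N, if the wrist force passes 120 N, or if a joint passes its speed limit or range.

## Working session

There is one attempt and no reset: what is moved stays moved. The work goes in short steps, Python scripts to look and compute and a tool call to move; the robot and the scene stay as the last step left them, time stands still between calls to the robot, and variables do not carry over. Pictures are saved under pics/ and viewed, at most 10 in all, crops included, and the job is handed in when it is done.

Besides the shell and the picture viewer there is one more tool, called as name(argument=value, ...) on one line, values as JSON. play_rows: Moves the arm, as the interface text tells. Shifts and turns lie within -1 to 1; 1 stands for 0.04 m of shift or 4 degrees of turn. Its arguments: {"type":"object","properties":{"increments":{"type":"array"},"force":{"type":"number"}},"required":["increments"]}

```bash
mkdir -p pics
python3 - <<'E'
from workcell import env
import cv2,numpy as np
for n in("scene","top"):
    im=env.snapshot(n); cv2.imwrite(f"pics/{n}0.png",im)
    c=env.camera_model(n); print(n,np.round(c["mtx"],1).tolist(),np.round(c["extrinsics"],4).tolist())
print(np.round(env.camera_model("wrist")["tool_from_camera"],4).tolist())
print(env.sense())
E
```

```text
scene [[549.8, 0.0, 319.5], [0.0, 549.8, 238.1], [0.0, 0.0, 1.0]] [[0.045, 0.8156, -0.5769, 1.2535], [0.9989, -0.0297, 0.0358, -0.0694], [0.0121, -0.5779, -0.816, 1.1168], [0.0, 0.0, 0.0, 1.0]]
top [[506.5, 0.0, 315.8], [0.0, 506.5, 244.3], [0.0, 0.0, 1.0]] [[-0.0084, -0.9991, 0.0411, 0.4271], [-0.9999, 0.0078, -0.0147, -0.0084], [0.0144, -0.0413, -0.999, 1.4121], [0.0, 0.0, 0.0, 1.0]]
[[-0.0007, -0.9641, -0.2657, 0.0686], [1.0, -0.001, 0.001, -0.0001], [-0.0012, -0.2657, 0.964, -0.167], [0.0, 0.0, 0.0, 1.0]]
{'time': 0.1, 'joint_positions': array([ 1.66972189e+00,  4.07676669e-02,  8.39017501e-02, -3.75603011e-04,
       -1.61550525e+00, -3.33709968e-01]), 'dq': array([ 0.00013627, -0.0016734 ,  0.00082535,  0.00262634, -0.00051735,
       -0.00082875]), 'tau': array([-4.96858833e-03, -3.69347441e+01,  3.48282051e+01,  6.95171714e+00,
       -4.63896562e-03, -1.13793442e-05]), 'tcp_pos': array([0.13944058, 0.5832287 , 0.20677124]), 'eef_rot': array([[ 9.72568373e-01, -2.32617092e-01, -2.17854675e-04],
       [-2.32617138e-01, -9.72567064e-01, -1.60420443e-03],
       [ 1.61287087e-04,  1.61087522e-03, -9.99998690e-01]]), 'wrist_force': array([-0.01148092,  0.7922185 , -0.19496177]), 'torque': array([ 0.00066664, -0.02803755, -0.04894502]), 'finger_force': 0.0, 'grip_width': 0.08503120731457663}
```

View pics/top0.png

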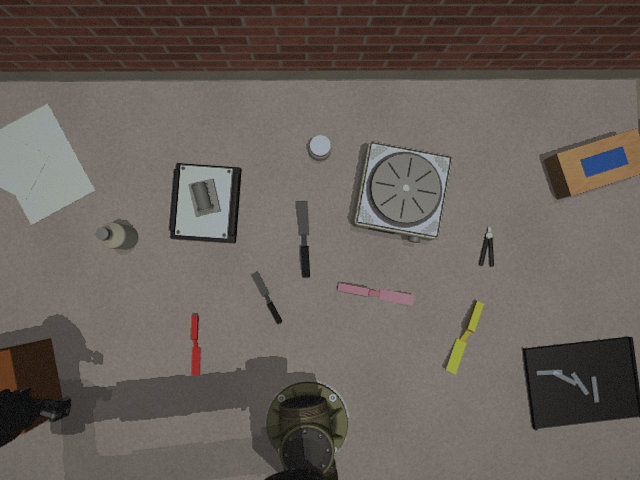

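View pics/scene0.png

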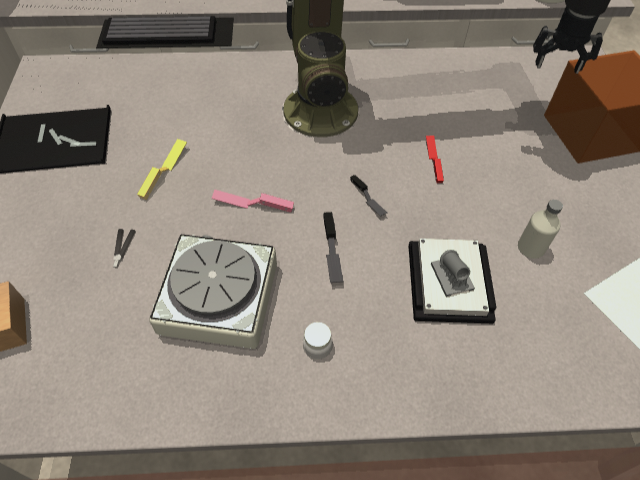

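Candidates for the scraper, as pixels in the top view: large black/steel (303,238), small black/steel (267,297), red (195,345), pink (375,294) and yellow (466,337). I choose the large black/steel one at (303,238). The print is at (205,197) on the platform, the turntable at (406,188), the jar at (319,147), the bottle at (112,235) and the snips at (487,247).

```bash
cat > h.py <<'E'
import cv2,numpy as np
from workcell import env
def cam(n,s=None):
    c=env.camera_model(n)
    if n!="wrist": return c["mtx"],np.array(c["extrinsics"])
    s=s or env.sense(); T=np.eye(4); T[:3,:3]=s["eef_rot"]; T[:3,3]=s["tcp_pos"]
    return c["mtx"],T@c["tool_from_camera"]
def ray(c,p):
    K,T=c; d=T[:3,:3]@np.linalg.solve(K,[p[0],p[1],1.]); return T[:3,3],d/np.linalg.norm(d)
def onz(c,p,z):
    o,d=ray(c,p); return o+d*(z-o[2])/d[2]
def tri(l):
    A=np.zeros((3,3));b=np.zeros(3);L=[ray(c,p) for c,p in l]
    for o,d in L:
        M=np.eye(3)-np.outer(d,d);A+=M;b+=M@o
    x=np.linalg.solve(A,b);return x,[round(float(np.linalg.norm(np.cross(x-o,d))),4) for o,d in L]
def proj(c,X):
    K,T=c;q=K@(T[:3,:3].T@(np.array(X)-T[:3,3]));return q[:2]/q[2]
E
python3 - <<'E'
from h import *
t=cam("top");s=cam("scene")
P=lambda n,a:print(n,np.round(a,3).tolist())
for n,p,z in [("handle end",(306,277),.02),("tip",(302,201),.045),("print raft c",(205,197),.06),("tt",(406,188),.11),("jar",(319,147),.06),("bottle",(103,234),.17),("snips",(487,247),.01),
  ("pl1",(178,166),.045),("pl2",(237,170),.045),("pl3",(233,240),.045),("pl4",(173,236),.045)]:
    P(n,onz(t,p,z))
print("tt tri",tri([(t,(406,188)),(s,(212,274))]))
print("tip tri",tri([(t,(302,201)),(s,(336,285))]))
print("hend tri",tri([(t,(306,277)),(s,(328,212))]))
im=cv2.imread("pics/top0.png")[150:290,150:330]; a=cv2.resize(im,None,fx=4,fy=4,interpolation=cv2.INTER_CUBIC)
cv2.imwrite("pics/crop1.png",a)
E
```

```text
handle end [0.395, -0.001, 0.02]
tip [0.601, 0.008, 0.045]
print raft c [0.612, 0.267, 0.06]
tt [0.625, -0.263, 0.11]
jar [0.745, -0.039, 0.06]
bottle [0.507, 0.493, 0.17]
snips [0.473, -0.506, 0.01]
pl1 [0.698, 0.343, 0.045]
pl2 [0.687, 0.183, 0.045]
pl3 [0.497, 0.195, 0.045]
pl4 [0.509, 0.356, 0.045]
tt tri (array([ 0.62523449, -0.26154701,  0.1068851 ]), [0.0017, 0.0017])
tip tri (array([0.60566513, 0.00991496, 0.00948753]), [0.0017, 0.0017])
hend tri (array([0.39487691, 0.0014133 , 0.01618388]), [0.0027, 0.0027])
```

View pics/crop1.png

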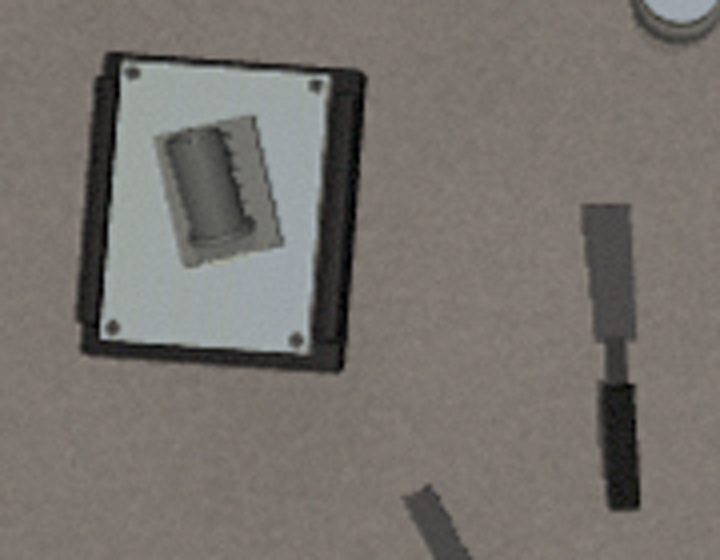

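The crop confirms it: the large scraper has a straight black handle, with its tip up towards world +x. Its handle runs from about (620,505) to (615,385) in the crop and its tip is at (607,205). Length from the rays is 206 mm against 205 given. The raft corners show the print yawed about 13.5°. I'll move the wrist camera over the scraper.

play_rows(increments=[0.425,-0.73,0.055,0,0,0.2,1,0.425,-0.73,0.055,0,0,0.2,1,0.425,-0.73,0.055,0,0,0.2,1,0.425,-0.73,0.055,0,0,0.2,1,0.425,-0.73,0.055,0,0,0.2,1])

```text
time: 0.52
tcp_pos: [0.225, 0.4359, 0.2183]
eef_rot: [[0.987, -0.163, -0.0], [-0.163, -0.987, -0.001], [-0.0, 0.001, -1.0]]
wrist_force: [0.6, 0.8, -0.4]
grip_width: 0.0852
finger_force: 0.0
```

play_rows(increments=[0.425,-0.73,0.055,0,0,0.2,1,0.425,-0.73,0.055,0,0,0.2,1,0.425,-0.73,0.055,0,0,0.2,1,0.425,-0.73,0.055,0,0,0.2,1,0.425,-0.73,0.055,0,0,0.2,1])

```text
time: 0.93
tcp_pos: [0.3099, 0.2899, 0.2296]
eef_rot: [[0.996, -0.094, -0.0], [-0.094, -0.996, 0.0], [-0.0, -0.0, -1.0]]
wrist_force: [1.4, 0.8, 0.8]
grip_width: 0.085
finger_force: 0.0
```

play_rows(increments=[0.425,-0.73,0.055,0,0,0.2,1,0.425,-0.73,0.055,0,0,0.2,1,0.425,-0.73,0.055,0,0,0.2,1,0.425,-0.73,0.055,0,0,0.2,1,0.425,-0.73,0.055,0,0,0.2,1])

```text
time: 1.35
tcp_pos: [0.3949, 0.1439, 0.2407]
eef_rot: [[1.0, -0.024, 0.0], [-0.024, -1.0, 0.0], [0.0, -0.0, -1.0]]
wrist_force: [0.8, 0.3, -0.1]
grip_width: 0.0852
finger_force: 0.0
```

play_rows(increments=[0.425,-0.73,0.055,0,0,0.2,1,0.425,-0.73,0.055,0,0,0.2,1,0.425,-0.73,0.055,0,0,0.2,1,0.425,-0.73,0.055,0,0,0.2,1,0.425,-0.73,0.055,0,0,0.2,1])

```text
time: 1.77
tcp_pos: [0.48, -0.0022, 0.2515]
eef_rot: [[0.999, 0.045, -0.0], [0.045, -0.999, 0.0], [-0.0, -0.0, -1.0]]
wrist_force: [1.2, 1.4, -0.3]
grip_width: 0.0854
finger_force: 0.0
```

play_rows(increments=[0,0,0,0,0,0,1,0,0,0,0,0,0,1,0,0,0,0,0,0,1])

```text
time: 2.02
tcp_pos: [0.4793, -0.0005, 0.2512]
eef_rot: [[0.999, 0.044, -0.001], [0.044, -0.999, -0.0], [-0.001, 0.0, -1.0]]
wrist_force: [-0.2, -1.0, 0.1]
grip_width: 0.0851
finger_force: 0.0
```

Run:
```python
from h import *
s=env.sense();im=env.snapshot("wrist");cv2.imwrite("pics/w1.png",im)
np.savez("w1.npz",K=cam("wrist",s)[0],T=cam("wrist",s)[1])
print(s["time"],s["tcp_pos"],s["eef_rot"].round(3).tolist(),s["joint_positions"].round(2),s["wrist_force"])
c=cam("wrist",s);print(c[0],proj(c,[.47,0,.0245]),proj(c,[.6,.01,.025]))
```

```text
2.0167 [ 4.79316455e-01 -4.54774957e-04  2.51161525e-01] [[0.999, 0.044, -0.001], [0.044, -0.999, -0.0], [-0.001, 0.0, -1.0]] [ 0.42 -0.27 -0.12 -0.   -1.72  1.19] [-0.19866222 -0.99709629  0.07299931]
[[345.99369877   0.         321.96712928]
 [  0.         345.99369877 249.71564838]
 [  0.           0.           1.        ]] [320.62341798 223.86296658] [316.32246007 102.39590095]
```

View pics/w1.png

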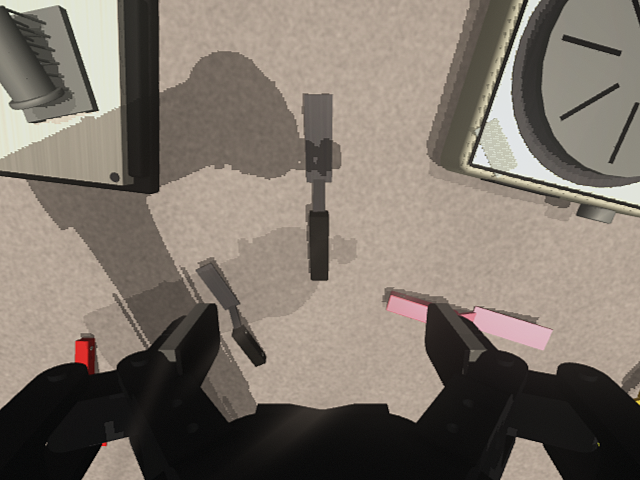

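The wrist view shows the handle from (319,211) to (319,280), the blade's tip edge at about (318,94) and the heel at about (318,181). Next I'll refine with masks and two views.

Run:
```python
from h import *
w=np.load("w1.npz");w=(w["K"],w["T"]);t=cam("top")
def box(im,roi,lo,hi):
    x0,y0,x1,y1=roi;m=cv2.inRange(cv2.cvtColor(im[y0:y1,x0:x1],cv2.COLOR_BGR2GRAY),lo,hi)
    cs,_=cv2.findContours(m,cv2.RETR_EXTERNAL,cv2.CHAIN_APPROX_NONE);k=max(cs,key=cv2.contourArea)
    r=cv2.minAreaRect(k);return cv2.boxPoints(r)+[x0,y0],r
W=cv2.imread("pics/w1.png");T=cv2.imread("pics/top0.png")
def ends(b):
    b=b[np.argsort(b[:,1])];return b[:2].mean(0),b[2:].mean(0)
bw,rw=box(W,(295,205,345,290),0,42);bt,rt=box(T,(290,240,320,285),0,42)
print(rw,rt)
ew,et=ends(bw),ends(bt)
for a,b,n in zip(ew,et,("front","end")): print(n,a,b,tri([(w,a),(t,b)]), onz(w,a,.03),onz(t,b,.03))
# tip edge
tw=(318,94.5);tt=(302.2,201);print("tip",tri([(w,tw),(t,tt)]),onz(w,tw,.026),onz(t,tt,.026))
print("mid",tri([(w,(ew[0]+ew[1])/2),(t,(et[0]+et[1])/2)]))
```

```text
((23.5, 40.0), (68.0, 17.0), 90.0) ((14.806153297424316, 21.01076889038086), (30.39756965637207, 7.488452434539795), 86.8201675415039)
front [318.5 211. ] [303.96307611 245.83538437] (array([0.48106553, 0.00344046, 0.00096125]), [0.0003, 0.0003]) [0.48573623 0.00304779 0.03      ] [0.47994232 0.00353191 0.03      ]
end [318.5 279. ] [305.64923    276.18615341] (array([ 3.96761090e-01, -3.53487678e-04,  9.82334360e-03]), [0.0, 0.0]) [ 4.04236145e-01 -2.42727100e-04  3.00000000e-02] [ 0.397196   -0.00044441  0.03      ]
tip (array([0.58161366, 0.00568576, 0.19710351]), [0.0002, 0.0002]) [0.60760266 0.00852418 0.026     ] [0.6034115  0.00749402 0.026     ]
mid (array([0.43875706, 0.00156134, 0.00209335]), [0.0002, 0.0002])
```

play_rows(increments=[-0.2,0.01,-0.74,0.03,-0.715,0,1,-0.2,0.01,-0.74,0.03,-0.715,0,1,-0.2,0.01,-0.74,0.03,-0.715,0,1,-0.2,0.01,-0.74,0.03,-0.715,0,1,-0.2,0.01,-0.74,0.03,-0.715,0,1])

```text
time: 2.48
tcp_pos: [0.4392, 0.0027, 0.1023]
eef_rot: [[0.967, 0.046, 0.25], [0.045, -0.999, 0.012], [0.25, -0.0, -0.968]]
wrist_force: [-1.4, -0.6, 0.7]
grip_width: 0.0855
finger_force: 0.0
```

play_rows(increments=[0,0,0,0,0,0,1,0,0,0,0,0,0,1,0,0,0,0,0,0,1])

```text
time: 2.73
tcp_pos: [0.4406, 0.0027, 0.1063]
eef_rot: [[0.967, 0.047, 0.251], [0.045, -0.999, 0.012], [0.251, -0.0, -0.968]]
wrist_force: [0.0, 0.6, 0.8]
grip_width: 0.0857
finger_force: 0.0
```

Run:
```python
from h import *
s=env.sense();im=env.snapshot("wrist");cv2.imwrite("pics/w2.png",im)
c=cam("wrist",s);np.savez("w2.npz",K=c[0],T=c[1])
print(s["time"],s["tcp_pos"],s["eef_rot"].round(3).tolist())
print(proj(c,[.4,0,.03]),proj(c,[.483,.003,.035]),proj(c,[.605,.009,.025]))
```

```text
2.7333 [0.44055804 0.00267744 0.10626814] [[0.967, 0.047, 0.251], [0.045, -0.999, 0.012], [0.251, -0.0, -0.968]]
[322.4064407  332.69128564] [323.55579611 219.75450642] [322.96987423  56.47128367]
```

View pics/w2.png

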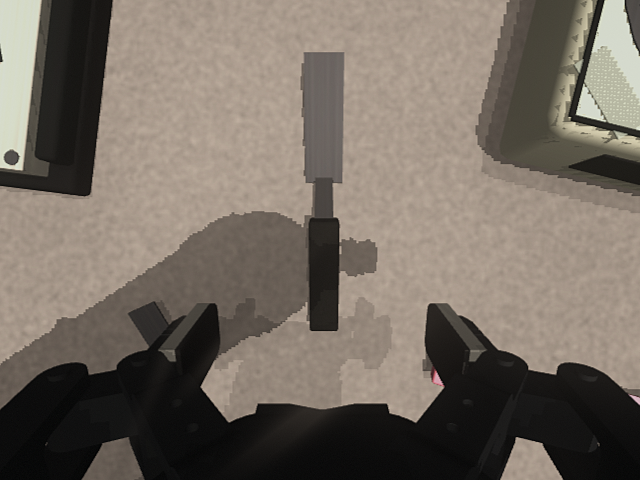

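The handle runs from (324,218) to (324,330), the tip is at (324,52) and the heel at (324,183). I'll triangulate these against the first wrist view.

Run:
```python
from h import *
L=[(lambda w:(w["K"],w["T"]))(np.load(f)) for f in("w1.npz","w2.npz")]
G=[cv2.cvtColor(cv2.imread(f"pics/w{i}.png"),cv2.COLOR_BGR2GRAY).astype(float) for i in(1,2)]
print(G[0][205:286,319].astype(int).tolist()[::1]);print(G[1][325:336,324].astype(int).tolist(),G[1][214:222,324].astype(int).tolist(),G[1][48:56,324].astype(int).tolist(),G[0][90:98,318].astype(int).tolist())
for n,a,b in [("front",(318.5,211),(324,218.5)),("end",(318.5,280),(324,330.5)),("tip",(318,94),(324,52)),("heel",(318,181.5),(324,183))]:
    x,e=tri([(L[0],a),(L[1],b)]);print(n,x.round(4),e)
```

```text
[78, 78, 77, 78, 79, 82, 59, 38, 37, 40, 38, 38, 44, 46, 46, 46, 47, 46, 45, 45, 45, 46, 48, 46, 47, 46, 48, 49, 49, 47, 47, 49, 49, 50, 51, 48, 48, 48, 49, 47, 49, 48, 48, 47, 48, 48, 49, 48, 46, 47, 46, 47, 46, 44, 45, 43, 46, 45, 44, 44, 44, 44, 44, 45, 44, 43, 45, 43, 44, 45, 44, 45, 43, 42, 35, 77, 161, 165, 169, 172, 179]
[35, 34, 35, 35, 33, 16, 134, 140, 137, 140, 139] [69, 70, 69, 73, 43, 30, 30, 30] [152, 156, 161, 172, 113, 97, 100, 100] [174, 176, 176, 185, 103, 91, 98, 99]
front [0.4848 0.0029 0.0239] [0.0002, 0.0002]
end [ 0.3993 -0.0008  0.0204] [0.0005, 0.0005]
tip [0.6082 0.0085 0.0252] [0.0001, 0.0001]
heel [ 0.516   0.0045 -0.0021] [0.0006, 0.0006]
```

play_rows(increments=[0.14,0,-0.6,0,0,0,1,0.14,0,-0.6,0,0,0,1,0.14,0,-0.6,0,0,0,1,0.12,0,-0.5,0,0,0,1,0,0,0,0,0,0,1])

```text
time: 3.2
tcp_pos: [0.4611, 0.0016, 0.0097]
eef_rot: [[0.969, 0.043, 0.243], [0.042, -0.999, 0.009], [0.243, 0.001, -0.97]]
wrist_force: [-1.0, -0.1, 0.4]
grip_width: 0.0854
finger_force: 0.0
```

play_rows(increments=[0,0,0,0,0,0,1,0,0,0,0,0,0,1])

```text
time: 3.37
tcp_pos: [0.4629, 0.0021, 0.0147]
eef_rot: [[0.967, 0.044, 0.25], [0.043, -0.999, 0.011], [0.25, 0.0, -0.968]]
wrist_force: [-0.5, -1.1, 0.7]
grip_width: 0.0856
finger_force: 0.0
```

play_rows(increments=[0.02,0,-0.1,0,0,0,1,0,0,-0.1,0,0,0,1,0,0,0,0,0,0,1,0,0,0,0,0,0,1])

```text
time: 3.7
tcp_pos: [0.462, 0.0016, 0.0039]
eef_rot: [[0.968, 0.044, 0.247], [0.043, -0.999, 0.01], [0.248, 0.001, -0.969]]
wrist_force: [0.4, -0.1, -0.3]
grip_width: 0.0858
finger_force: 0.0
```

play_rows(increments=[0,0,0,0,0,0,0.0,0,0,0,0,0,0,0,0,0,0,0,0,0,0,0,0,0,0,0,0,0,0,0,0,0,0,0,0], force=120)

```text
time: 4.12
tcp_pos: [0.462, 0.0015, 0.0038]
eef_rot: [[0.968, 0.044, 0.247], [0.043, -0.999, 0.01], [0.247, 0.001, -0.969]]
wrist_force: [0.0, -0.4, -0.4]
grip_width: 0.0257
finger_force: 0.0
```

play_rows(increments=[0,0,0,0,0,0,0.0,0,0,0,0,0,0,0,0,0,0,0,0,0,0,0,0,0,0,0,0,0,0,0,0,0,0,0,0])

```text
time: 4.53
tcp_pos: [0.4623, 0.0015, 0.0042]
eef_rot: [[0.968, 0.044, 0.248], [0.043, -0.999, 0.01], [0.248, 0.001, -0.969]]
wrist_force: [-0.7, -0.9, 4.7]
grip_width: 0.0179
finger_force: 118.1
```

play_rows(increments=[0,0,0.3,0,0,0,0,0,0,0.6,0,0,0,0,0,0,0.7,0,0,0,0,0,0,0.7,0,0,0,0,0,0,0.7,-0.03,0.715,0,0])

```text
time: 4.95
tcp_pos: [0.4602, 0.0014, 0.1233]
eef_rot: [[0.979, 0.045, 0.197], [0.044, -0.999, 0.009], [0.197, 0.0, -0.98]]
wrist_force: [0.6, -0.5, -1.5]
grip_width: 0.0176
finger_force: 118.1
```

play_rows(increments=[0.29,0.74,0.63,-0.03,0.715,0.55,0,0.29,0.74,0.63,-0.03,0.715,0.55,0,0.29,0.74,0.63,-0.03,0.715,0.55,0,0.29,0.74,0.63,-0.03,0.715,0.55,0,0.29,0.74,0.63,0,0,0.55,0])

```text
time: 5.37
tcp_pos: [0.5205, 0.1513, 0.2481]
eef_rot: [[0.972, 0.234, -0.009], [0.235, -0.972, 0.014], [-0.006, -0.015, -1.0]]
wrist_force: [1.4, 0.0, -2.1]
grip_width: 0.0181
finger_force: 118.2
```

play_rows(increments=[0,0,0,0,0,0,0,0,0,0,0,0,0,0,0,0,0,0,0,0,0,0,0,0,0,0,0,0])

```text
time: 5.7
tcp_pos: [0.5191, 0.1488, 0.2482]
eef_rot: [[0.973, 0.233, -0.005], [0.233, -0.972, 0.014], [-0.001, -0.015, -1.0]]
wrist_force: [-0.4, 0.6, -2.2]
grip_width: 0.0176
finger_force: 118.3
```

Run:
```python
from h import *
s=env.sense();im=env.snapshot("wrist");cv2.imwrite("pics/w3.png",im)
c=cam("wrist",s);np.savez("w3.npz",K=c[0],T=c[1])
print(s["time"],s["tcp_pos"],s["eef_rot"].round(3).tolist(),s["wrist_force"],s["torque"],s["grip_width"])
```

```text
5.7 [0.51913335 0.1488084  0.24818062] [[0.973, 0.233, -0.005], [0.233, -0.972, 0.014], [-0.001, -0.015, -1.0]] [-0.44718843  0.62242108 -2.2002103 ] [-0.09419871  0.0744654  -0.00018419] 0.017565701562855158
```

View pics/w3.png

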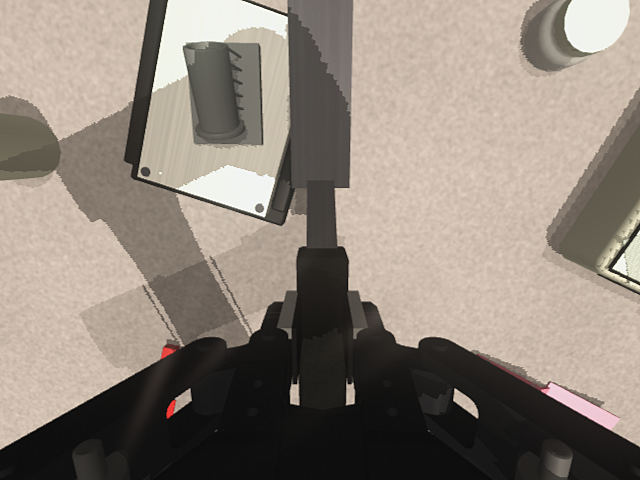

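The raft is visible from its top-right corner (260,43) along the right edge to (262,144), with bottom left at (195,144). The blade axis is at u≈320, with the heel at v≈186. I'll fit the raft edges numerically.

Run:
```python
from h import *
g=cv2.cvtColor(cv2.imread("pics/w3.png"),cv2.COLOR_BGR2GRAY)
for v in range(36,153,12): print(v,g[v,240:276:1].tolist())
for v in (112,120,128,136): print("L",v,g[v,182:204].tolist())
for u in (193,200,208,225,235,250,257): print("bot",u,g[136:152,u].tolist())
for u in (236,242,250,257): print("top",u,g[36:52,u].tolist())
```

```text
36 [194, 195, 196, 195, 198, 199, 199, 197, 196, 194, 193, 193, 193, 192, 189, 190, 192, 196, 197, 197, 194, 192, 189, 191, 192, 193, 193, 194, 195, 197, 198, 197, 193, 191, 190, 191]
48 [121, 120, 119, 122, 121, 122, 122, 121, 121, 122, 122, 121, 121, 121, 121, 122, 122, 126, 98, 51, 120, 187, 198, 192, 192, 194, 197, 198, 198, 193, 192, 191, 192, 194, 194, 195]
60 [121, 120, 119, 120, 120, 119, 120, 120, 120, 119, 119, 119, 121, 120, 121, 120, 122, 123, 115, 72, 71, 165, 202, 199, 199, 198, 195, 192, 192, 193, 194, 193, 194, 196, 198, 197]
72 [117, 117, 121, 119, 118, 118, 118, 118, 119, 119, 119, 119, 119, 118, 118, 119, 120, 121, 124, 89, 37, 161, 208, 196, 194, 192, 195, 194, 194, 195, 196, 197, 198, 197, 191, 190]
84 [87, 83, 99, 118, 119, 117, 119, 116, 118, 118, 119, 117, 118, 119, 119, 119, 119, 120, 122, 103, 55, 118, 187, 198, 194, 193, 194, 197, 195, 196, 195, 190, 190, 195, 198, 195]
96 [55, 52, 60, 100, 119, 117, 117, 118, 117, 118, 117, 117, 118, 119, 118, 118, 118, 119, 121, 113, 70, 85, 175, 202, 198, 195, 195, 195, 191, 191, 195, 197, 195, 194, 192, 192]
108 [63, 68
[... 1404 characters left out ...]
88]
bot 225 [93, 90, 85, 88, 97, 98, 98, 79, 151, 160, 155, 151, 187, 191, 188, 187]
bot 235 [73, 95, 100, 97, 97, 96, 97, 88, 153, 157, 192, 198, 195, 195, 195, 194]
bot 250 [119, 120, 118, 119, 120, 119, 119, 115, 142, 173, 193, 195, 193, 194, 193, 191]
bot 257 [120, 121, 120, 121, 122, 120, 121, 119, 112, 191, 198, 195, 194, 196, 196, 196]
top 236 [194, 194, 194, 193, 195, 200, 169, 125, 119, 120, 121, 120, 120, 122, 121, 126]
top 242 [196, 195, 195, 195, 195, 199, 188, 130, 118, 119, 121, 122, 119, 121, 121, 121]
top 250 [193, 194, 193, 193, 194, 197, 187, 129, 119, 120, 122, 121, 122, 121, 120, 121]
top 257 [196, 198, 197, 199, 199, 201, 189, 129, 118, 123, 125, 126, 126, 127, 126, 126]
```

```bash
cat > pr.py <<'E'
from h import *
w=np.load("w3.npz");w=(w["K"],w["T"]);t=cam("top")
BR,TR,BL=[onz(w,p,.055) for p in((261.6,143.5),(257.8,42.6),(194,143.5))]
print(BR,TR,BL,"len",np.linalg.norm(TR-BR),"wid",np.linalg.norm(BL-BR))
d=TR-BR;print("yaw",np.degrees(np.arctan2(d[1],d[0])), "short-edge yaw",np.degrees(np.arctan2(*(BL-BR)[[1,0]]))-90)
print("centre w3",(TR+BL)/2)
C=np.array([(155,137),(256,116),(285,243),(187,267)])/4+150-.4
X=[onz(t,p,.055) for p in C];print("top",np.round(X,4),np.mean(X,0))
w1=np.load("w1.npz");w1=(w1["K"],w1["T"])
print("w1 BR",tri([(w1,(98,110)),(w,(261.6,143.5)),(t,C[2])]))
E
python3 pr.py
```

```text
[0.58099515 0.22754686 0.055     ] [0.66826087 0.2476877  0.055     ] [0.56529706 0.29345877 0.055     ] len 0.08955980351727008 wid 0.06775550992440776
yaw 12.996236031483223 short-edge yaw 13.396429608587127
centre w3 [0.61677896 0.27057323 0.055     ]
top [[0.648  0.3124 0.055 ]
 [0.6618 0.2448 0.055 ]
 [0.576  0.2255 0.055 ]
 [0.5603 0.2909 0.055 ]] [0.61149948 0.26841261 0.055     ]
w1 BR (array([0.57963279, 0.22868024, 0.0439403 ]), [0.0013, 0.0015, 0.0027])
```

play_rows(increments=[-0.62,0.47,-0.2,-0.05,-0.02,-0.02,0,-0.62,0.47,-0.2,-0.05,-0.02,-0.02,0,-0.62,0.47,-0.2,-0.05,-0.02,-0.02,0,-0.62,0.47,-0.2,-0.06,-0.01,-0.02,0,0,0,-0.5,0,0,0,0])

```text
time: 6.17
tcp_pos: [0.4186, 0.2267, 0.1995]
eef_rot: [[0.973, 0.231, 0.006], [0.231, -0.973, 0.005], [0.006, -0.003, -1.0]]
wrist_force: [1.1, 0.0, -2.0]
grip_width: 0.0179
finger_force: 118.4
```

play_rows(increments=[0,0,-0.7,0,0,0,0,0,0,-0.7,0,0,0,0,0,0,-0.7,0,0,0,0,0,0,0,0,0,0,0,0,0,0,0,0,0,0])

```text
time: 6.58
tcp_pos: [0.4201, 0.2233, 0.1129]
eef_rot: [[0.974, 0.227, 0.001], [0.227, -0.974, -0.002], [0.0, 0.002, -1.0]]
wrist_force: [0.1, -0.9, 0.0]
grip_width: 0.0178
finger_force: 118.4
```

play_rows(increments=[0,0,0,0,0,0,0])

```text
time: 6.67
tcp_pos: [0.4216, 0.2245, 0.1158]
eef_rot: [[0.974, 0.227, 0.005], [0.227, -0.974, 0.001], [0.005, -0.0, -1.0]]
wrist_force: [-0.8, 0.7, -1.2]
grip_width: 0.0174
finger_force: 118.4
```

Run:
```python
from h import *
s=env.sense();im=env.snapshot("wrist");cv2.imwrite("pics/w4.png",im)
c=cam("wrist",s);np.savez("w4.npz",K=c[0],T=c[1])
print(s["time"],s["tcp_pos"],s["eef_rot"].round(4).tolist(),s["wrist_force"],s["torque"])
```

```text
6.6667 [0.42156751 0.22451495 0.11577581] [[0.9738, 0.2273, 0.0047], [0.2273, -0.9738, 0.0014], [0.0049, -0.0003, -1.0]] [-0.82512842  0.7010548  -1.1538513 ] [ 0.00963943 -0.0277923  -0.00656306]
```

View pics/w4.png

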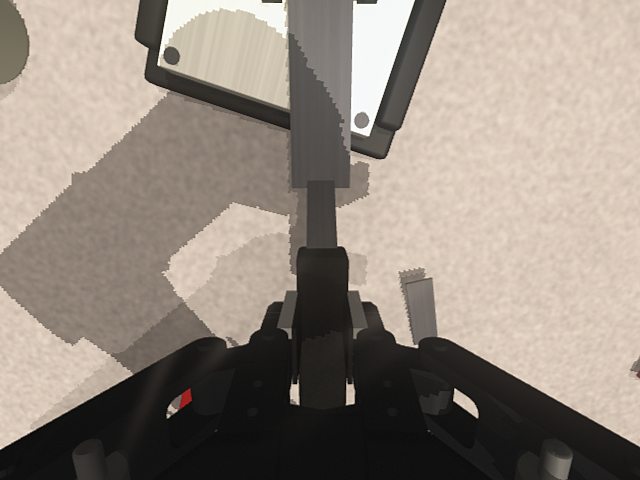

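The blade is centred on the raft: its near edge shows at the top of the picture, u≈262–378, with the blade at u≈320. Before touching down I'll check how level the blade is from the taper of its edges.

```bash
cat > lev.py <<'E'
from h import *
import sys
def level(f):
    K,T=[np.load(f+".npz")[k] for k in"KT"]
    g=cv2.GaussianBlur(cv2.cvtColor(cv2.imread(f"pics/{f}.png"),cv2.COLOR_BGR2GRAY),(1,3),0).astype(float)
    R=[]
    for v in range(6,182,2):
        e=[]
        for lo,hi in((280,300),(340,362)):
            d=np.abs(np.diff(g[v,lo:hi]));i=d.argmax()
            if d[i]<12: break
            j=slice(max(i-1,0),i+2);e.append(lo+.5+(np.arange(len(d))[j]*d[j]).sum()/d[j].sum())
        if len(e)==2:R.append((v,e[0],e[1]))
    R=np.array(R);out=[]
    for c in(1,2):
        k=np.ones(len(R),bool)
        for _ in range(6):
            p=np.polyfit(R[k,0],R[k,c],1);r=abs(R[:,c]-np.polyval(p,R[:,0]));k=r<max(1.,1.5*np.median(r))
        out.append(p);print("edge",c,p.round(4),k.sum(),r[k].std().round(2))
    w=out[1]-out[0];b,a=w;up=T[:3,:3].T@[0,0,1]
    print("width@heel/tip",np.polyval(w,[186,0]),"pitch nose-up deg",np.degrees(np.arctan2(up[1],up[2])-np.arctan2(-K[1,1]*b,-(a+b*K[1,2]))))
for f in sys.argv[1:]: level(f)
E
python3 lev.py w3 w4
```

```text
edge 1 [2.180000e-02 2.869767e+02] 66 0.15
edge 2 [-1.940000e-02  3.526411e+02] 88 0.07
width@heel/tip [58.0048114  65.66433533] pitch nose-up deg -1.100422601051959
edge 1 [2.450000e-02 2.868378e+02] 71 0.15
edge 2 [-1.780000e-02  3.525409e+02] 81 0.12
width@heel/tip [57.84282957 65.70315735] pitch nose-up deg -0.31504322660604583
```

play_rows(increments=[0,0,-0.5,0,0,0,0,0,0,-0.5,0,0,0,0,0,0,0,0,0,0,0,0,0,0,0,0,0,0,0,0,0,0,0,0,0])

```text
time: 7.13
tcp_pos: [0.4218, 0.2252, 0.076]
eef_rot: [[0.974, 0.228, 0.005], [0.228, -0.974, 0.002], [0.005, -0.001, -1.0]]
wrist_force: [0.5, -0.5, -0.2]
grip_width: 0.018
finger_force: 118.4
```

play_rows(increments=[0,0,0,0,0,0,0,0,0,-0.1,0,0,0,0,0,0,0,0,0,0,0])

```text
time: 7.38
tcp_pos: [0.4208, 0.2249, 0.0698]
eef_rot: [[0.974, 0.228, 0.002], [0.228, -0.974, 0.001], [0.002, -0.0, -1.0]]
wrist_force: [0.1, 0.0, -1.6]
grip_width: 0.0179
finger_force: 118.4
```

play_rows(increments=[0,0,-0.05,0,0,0,0,0,0,0,0,0,0,0])

```text
time: 7.55
tcp_pos: [0.4206, 0.2247, 0.0674]
eef_rot: [[0.974, 0.228, 0.002], [0.228, -0.974, 0.0], [0.002, 0.0, -1.0]]
wrist_force: [-0.3, 0.8, -0.4]
grip_width: 0.0173
finger_force: 118.4
```

play_rows(increments=[0,0,-0.05,0,0,0,0,0,0,0,0,0,0,0])

```text
time: 7.72
tcp_pos: [0.4206, 0.2246, 0.0653]
eef_rot: [[0.974, 0.228, 0.002], [0.228, -0.974, 0.0], [0.002, 0.0, -1.0]]
wrist_force: [-0.1, 0.1, -0.9]
grip_width: 0.0176
finger_force: 118.4
```

play_rows(increments=[0,0,-0.03,0,0,0,0,0,0,0,0,0,0,0])

```text
time: 7.88
tcp_pos: [0.4207, 0.2246, 0.0642]
eef_rot: [[0.974, 0.228, 0.002], [0.228, -0.974, 0.0], [0.002, 0.0, -1.0]]
wrist_force: [-0.1, 0.4, -1.3]
grip_width: 0.0179
finger_force: 118.4
```

play_rows(increments=[0,0,-0.03,0,0,0,0,0,0,0,0,0,0,0])

```text
time: 8.05
tcp_pos: [0.4207, 0.2246, 0.063]
eef_rot: [[0.974, 0.228, 0.002], [0.228, -0.974, 0.0], [0.002, 0.0, -1.0]]
wrist_force: [0.5, -0.5, -2.5]
grip_width: 0.0177
finger_force: 118.4
```

play_rows(increments=[0,0,-0.03,0,0,0,0,0,0,0,0,0,0,0])

```text
time: 8.22
tcp_pos: [0.4208, 0.2248, 0.0621]
eef_rot: [[0.974, 0.228, 0.002], [0.228, -0.974, 0.0], [0.002, 0.0, -1.0]]
wrist_force: [-0.4, -0.5, -0.5]
grip_width: 0.0177
finger_force: 118.6
```

```bash
python3 -c "
from h import *
s=env.sense();print(s['torque'],s['wrist_force'],s['tcp_pos'])"
```

```text
[-0.03208947  0.01300796  0.02070702] [-0.37063542 -0.46475468 -0.47592537] [0.42082362 0.22475874 0.06209156]
```

play_rows(increments=[0,0,-0.03,0,0,0,0,0,0,0,0,0,0,0])

```text
time: 8.38
tcp_pos: [0.4209, 0.2248, 0.0611]
eef_rot: [[0.974, 0.228, 0.003], [0.228, -0.974, 0.001], [0.003, 0.0, -1.0]]
wrist_force: [-0.8, -0.0, 1.6]
grip_width: 0.0174
finger_force: 118.7
```

play_rows(increments=[0,0,-0.03,0,0,0,0,0,0,0,0,0,0,0])

```text
time: 8.55
tcp_pos: [0.421, 0.2249, 0.0601]
eef_rot: [[0.974, 0.228, 0.003], [0.228, -0.974, 0.001], [0.003, -0.0, -1.0]]
wrist_force: [-1.8, 0.2, 3.7]
grip_width: 0.0181
finger_force: 119.0
```

```bash
python3 -c "
from h import *
s=env.sense();print(s['torque'],s['wrist_force'],s['tcp_pos'],s['eef_rot'].round(4).tolist())"
```

```text
[-0.01832113  0.3574102   0.04239531] [-1.7859895   0.2279181   3.67228017] [0.42097328 0.22487032 0.06007763] [[0.9737, 0.228, 0.0029], [0.228, -0.9737, 0.0007], [0.003, -0.0, -1.0]]
```

play_rows(increments=[0,0,0.1,0,0,0,0,0,0,0,0,0,0,0,0,0,0,0,0,0,0])

```text
time: 8.8
tcp_pos: [0.4206, 0.2247, 0.0635]
eef_rot: [[0.974, 0.228, 0.002], [0.228, -0.974, 0.0], [0.002, 0.0, -1.0]]
wrist_force: [-0.6, -0.3, -1.4]
grip_width: 0.0177
finger_force: 118.4
```

play_rows(increments=[0.2386,0.0558,0,0,0,0,0,0.2386,0.0558,0,0,0,0,0,0.1,0.023,0,0,0,0,0,0,0,0,0,0,0,0])

```text
time: 9.13
tcp_pos: [0.444, 0.2299, 0.063]
eef_rot: [[0.974, 0.227, 0.001], [0.227, -0.974, -0.001], [0.001, 0.001, -1.0]]
wrist_force: [0.7, 0.4, -1.7]
grip_width: 0.0178
finger_force: 118.4
```

```bash
python3 - <<'E'
from h import *
s=env.sense();print(s['torque'],s['wrist_force'],s['tcp_pos'],s['eef_rot'].round(4).tolist())
im=env.snapshot("wrist");cv2.imwrite("pics/w5.png",im)
c=cam("wrist",s);np.savez("w5.npz",K=c[0],T=c[1])
E
python3 lev.py w5
```

```text
[-0.03504938  0.0465287  -0.05922017] [ 0.68706079  0.3645396  -1.7063957 ] [0.44400626 0.22993007 0.06304341] [[0.9738, 0.2272, 0.0013], [0.2272, -0.9739, -0.0006], [0.0011, 0.0008, -1.0]]
edge 1 [2.240000e-02 2.871579e+02] 80 0.16
edge 2 [-1.990000e-02  3.528596e+02] 81 0.16
width@heel/tip [57.84552437 65.70174649] pitch nose-up deg -0.5424240773828538
```

play_rows(increments=[0.2,0.047,0.02,0,-0.1,0,0,0.25,0.058,0,0,0,0,0,0.25,0.058,0,0,0,0,0,0.2,0.047,0,0,0,0,0])

```text
time: 9.52
tcp_pos: [0.4805, 0.2387, 0.0646]
eef_rot: [[0.974, 0.228, 0.01], [0.228, -0.974, 0.0], [0.01, 0.002, -1.0]]
wrist_force: [0.8, -0.6, -0.7]
grip_width: 0.0176
finger_force: 118.4
```

play_rows(increments=[0.25,0.058,0,0,0,0,0,0.25,0.058,0,0,0,0,0,0.25,0.058,0,0,0,0,0,0.15,0.035,0,0,0,0,0,0,0,0,0,0,0,0])

```text
time: 9.93
tcp_pos: [0.5165, 0.2469, 0.0641]
eef_rot: [[0.974, 0.227, 0.009], [0.227, -0.974, -0.0], [0.009, 0.002, -1.0]]
wrist_force: [0.2, -0.3, -1.6]
grip_width: 0.0176
finger_force: 118.4
```

play_rows(increments=[0,0,0,0,0,0,0,0,0,0,0,0,0,0])

```text
time: 10.1
tcp_pos: [0.5155, 0.2468, 0.0644]
eef_rot: [[0.974, 0.228, 0.009], [0.228, -0.974, 0.0], [0.009, 0.002, -1.0]]
wrist_force: [0.3, -0.2, -2.5]
grip_width: 0.018
finger_force: 118.4
```

Run:
```python
from h import *
s=env.sense();print(s['torque'],s['wrist_force'],s['tcp_pos'],s['eef_rot'].round(4).tolist())
im=env.snapshot("wrist");cv2.imwrite("pics/w6.png",im)
c=cam("wrist",s);np.savez("w6.npz",K=c[0],T=c[1])
```

```text
[0.01193189 0.11451107 0.01161355] [ 0.34203664 -0.16158456 -2.53574948] [0.51552605 0.24676649 0.06441123] [[0.9737, 0.2278, 0.009], [0.2279, -0.9737, 0.0002], [0.0088, 0.0019, -1.0]]
```

View pics/w6.png

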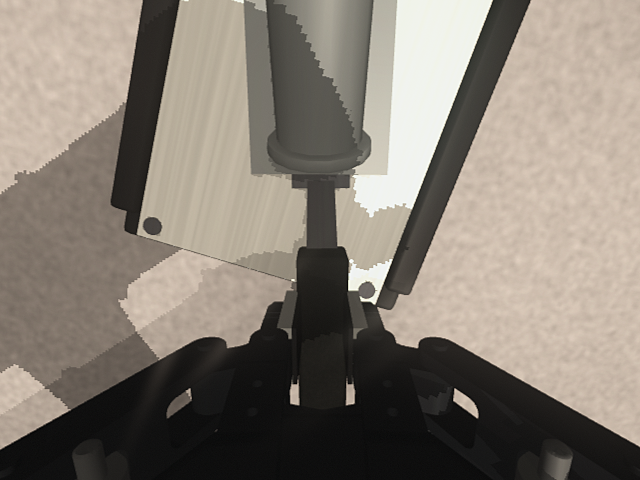

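The blade is in the tunnel: heel at v=187, raft edge at v=174, so about 6 mm short of full depth. It is centred (raft 251–388, blade about 320). Lifting gently.

play_rows(increments=[0,0,0.04,0,0,0,0,0,0,0.06,0,0,0,0,0,0,0.08,0,0,0,0,0,0,0.08,0,0,0,0,0,0,0.0,0,0,0,0])

```text
time: 10.57
tcp_pos: [0.5162, 0.2471, 0.0759]
eef_rot: [[0.974, 0.228, 0.01], [0.228, -0.974, 0.001], [0.01, 0.001, -1.0]]
wrist_force: [0.0, 0.0, -2.6]
grip_width: 0.0179
finger_force: 118.2
```

play_rows(increments=[0,0,0.1,0,0,0,0,0,0,0.1,0,0,0,0,0,0,0.1,0,0,0,0,0,0,0,0,0,0,0,0,0,0,0,0,0,0])

```text
time: 10.98
tcp_pos: [0.516, 0.247, 0.0873]
eef_rot: [[0.974, 0.228, 0.01], [0.228, -0.974, 0.001], [0.01, 0.001, -1.0]]
wrist_force: [-0.2, 0.3, -3.7]
grip_width: 0.0177
finger_force: 118.2
```

Run:
```python
from h import *
s=env.sense();print(s['torque'],s['wrist_force'],s['tcp_pos'],s['eef_rot'].round(4).tolist())
im=env.snapshot("wrist");cv2.imwrite("pics/w7.png",im)
c=cam("wrist",s);np.savez("w7.npz",K=c[0],T=c[1])
a,b=[cv2.imread(f"pics/w{i}.png") for i in(6,7)]
print(np.abs(a[0:280,230:410].astype(int)-b[0:280,230:410]).mean(), np.abs(a[0:200,20:110].astype(int)-b[0:200,20:110]).mean())
g=cv2.cvtColor(b,cv2.COLOR_BGR2GRAY);h=cv2.cvtColor(a,cv2.COLOR_BGR2GRAY)
for u in(260,380): print(h[165:195,u].tolist(),g[165:195,u].tolist())
for v in(60,170): print(h[v,242:262].tolist(),g[v,235:262].tolist())
```

```text
[-0.06012411  0.17560856 -0.02140949] [-0.17721212  0.27458636 -3.74510991] [0.51601903 0.24704372 0.08730073] [[0.9736, 0.2279, 0.0097], [0.2279, -0.9737, 0.0008], [0.0097, 0.0014, -1.0]]
16.65457671957672 14.248925925925926
[116, 116, 116, 116, 116, 115, 115, 115, 119, 141, 143, 137, 173, 179, 177, 177, 178, 179, 179, 180, 179, 179, 180, 177, 177, 176, 175, 173, 173, 174] [127, 126, 126, 125, 127, 127, 126, 125, 130, 153, 156, 154, 150, 186, 190, 190, 190, 190, 190, 191, 190, 190, 190, 190, 189, 188, 189, 188, 186, 186]
[204, 203, 204, 204, 205, 205, 204, 204, 205, 207, 238, 239, 242, 242, 242, 242, 242, 242, 242, 242, 242, 242, 242, 242, 242, 242, 242, 242, 242, 242] [215, 214, 214, 214, 215, 215, 215, 214, 213, 224, 248, 248, 247, 247, 247, 247, 247, 247, 247, 247, 247, 247, 247, 247, 247, 249, 240, 198, 187, 190]
[175, 174, 177, 172, 137, 110, 114, 115, 114, 114, 114, 115, 114, 114, 115, 114, 115, 114, 115, 115] [188, 190, 193, 194, 194, 192, 191, 189, 188, 188, 189, 193, 159, 118, 123, 125, 125, 125, 125, 125, 125, 124, 126, 125, 125, 126, 126]
[173, 172, 174, 174, 176, 176, 177, 182, 166, 130, 113, 116, 117, 116, 116, 117, 116, 116, 115, 116] [190, 191, 192, 193, 194, 196, 196, 195, 194, 190, 189, 190, 191, 192, 191, 191, 174, 138, 125, 127, 128, 127, 127, 126, 127, 127, 127]
```

The raft keeps its place in the wrist picture (edge still at v≈173) while the platform shifts, and the load rose by about 1.5 N. The print is riding level. I'll lift it higher and carry it gently.

play_rows(increments=[0,0,0.1,0,0,0,0,0,0,0.25,0,0,0,0,0,0,0.4,0,0,0,0,0,0,0.5,0,0,0,0,0,0,0.5,0,0,0,0])

```text
time: 11.45
tcp_pos: [0.5158, 0.2467, 0.1583]
eef_rot: [[0.974, 0.228, 0.009], [0.228, -0.974, -0.0], [0.009, 0.002, -1.0]]
wrist_force: [0.2, 0.1, -1.3]
grip_width: 0.0176
finger_force: 118.4
```

play_rows(increments=[0,0,0.5,0,0,0,0,0,0,0.5,0,0,0,0,0,0,0.5,0,0,0,0,0,-0.1,0.4,0,0,0,0,0,-0.2,0.3,0,0,0,0])

```text
time: 11.87
tcp_pos: [0.5161, 0.2351, 0.2475]
eef_rot: [[0.973, 0.229, 0.011], [0.229, -0.974, 0.002], [0.011, 0.001, -1.0]]
wrist_force: [-0.2, -1.3, -3.7]
grip_width: 0.0181
finger_force: 118.4
```

play_rows(increments=[0,-0.3,0.1,0,0,0,0,0,-0.4,0,0,0,0,0,-0.02,-0.5,0,0,0,0,0,-0.02,-0.5,0,0,0,0,0,-0.02,-0.5,0,0,0,0,0])

```text
time: 12.28
tcp_pos: [0.5127, 0.1446, 0.2475]
eef_rot: [[0.974, 0.228, 0.007], [0.228, -0.974, -0.001], [0.007, 0.002, -1.0]]
wrist_force: [0.4, 0.4, -3.0]
grip_width: 0.0177
finger_force: 118.4
```

play_rows(increments=[-0.02,-0.5,0,0,0,0,0,-0.02,-0.5,0,0,0,0,0,-0.02,-0.5,0,0,0,0,0,-0.02,-0.5,0,0,0,0,0,-0.02,-0.5,0,0,0,0,0])

```text
time: 12.7
tcp_pos: [0.5085, 0.0445, 0.2476]
eef_rot: [[0.974, 0.227, 0.008], [0.227, -0.974, -0.0], [0.007, 0.002, -1.0]]
wrist_force: [0.4, -1.2, -3.3]
grip_width: 0.0179
finger_force: 118.4
```

play_rows(increments=[-0.02,-0.5,0,0,0,0,0,-0.02,-0.5,0,0,0,0,0,-0.02,-0.5,0,0,0,0,0,-0.02,-0.5,0,0,0,0,0,-0.02,-0.5,0,0,0,0,0])

```text
time: 13.12
tcp_pos: [0.5042, -0.0553, 0.2476]
eef_rot: [[0.974, 0.227, 0.007], [0.227, -0.974, 0.0], [0.007, 0.002, -1.0]]
wrist_force: [-0.3, 0.0, -3.2]
grip_width: 0.0178
finger_force: 118.4
```

play_rows(increments=[-0.02,-0.5,0,0,0,0,0,0,-0.4,0,0,0,0,0,0,-0.3,0,0,0,0,0,0,-0.2,0,0,0,0,0,0,-0.1,0,0,0,0,0])

```text
time: 13.53
tcp_pos: [0.5041, -0.1145, 0.2482]
eef_rot: [[0.974, 0.226, 0.008], [0.226, -0.974, 0.0], [0.008, 0.002, -1.0]]
wrist_force: [-0.3, -0.1, -3.9]
grip_width: 0.0176
finger_force: 118.4
```

play_rows(increments=[0,0,0,0,0,0,0,0,0,0,0,0,0,0,0,0,0,0,0,0,0])

```text
time: 13.78
tcp_pos: [0.5047, -0.1126, 0.2487]
eef_rot: [[0.973, 0.229, 0.009], [0.229, -0.974, 0.001], [0.009, 0.002, -1.0]]
wrist_force: [-0.1, 0.4, -2.6]
grip_width: 0.018
finger_force: 118.4
```

Run:
```python
from h import *
s=env.sense();im=env.snapshot("wrist");cv2.imwrite("pics/w8.png",im)
c=cam("wrist",s);np.savez("w8.npz",K=c[0],T=c[1])
print(s["time"],s["tcp_pos"],s["eef_rot"].round(4).tolist(),s["wrist_force"],s["torque"])
print(proj(c,[.628,-.262,.11]))
```

```text
13.7833 [ 0.50468435 -0.11257626  0.24874668] [[0.9735, 0.2285, 0.0091], [0.2285, -0.9735, 0.0005], [0.009, 0.0016, -1.0]] [-0.10574319  0.35997061 -2.57736765] [-0.01053909  0.17318419  0.02459814]
[526.75507204 134.12182858]
```

View pics/w8.png

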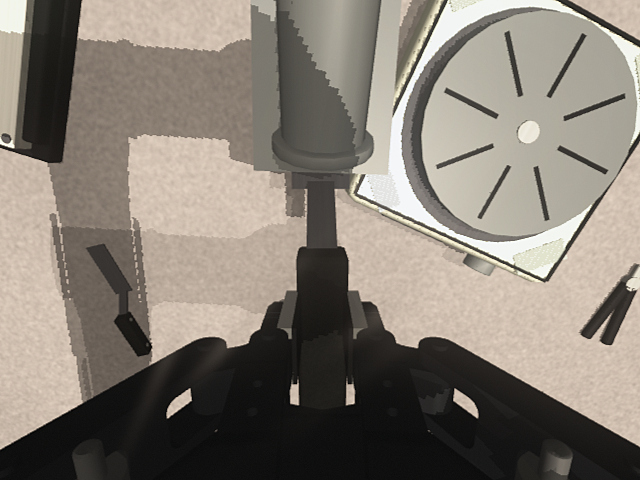

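The hub is at (528,132). The disc reaches from about u=421 on the left to v≈237 at the bottom. The print rides centred (raft 252–390, near edge v≈173). Those were my ten pictures, so the rest is numeric.

Run:
```python
from h import *
w=np.load("w8.npz");w=(w["K"],w["T"]);im=cv2.imread("pics/w8.png");g=cv2.cvtColor(im,cv2.COLOR_BGR2GRAY)
m=cv2.inRange(g[110:155,505:550],205,255);M=cv2.moments(m);hub=(505+M["m10"]/M["m00"],110+M["m01"]/M["m00"]);print("hub",hub,M["m00"]/255)
# rim: walk outward from hub along angles, last strong gradient from disc grey
P=[]
for a in np.radians(np.arange(0,360,5)):
    q=[]
    for r in np.arange(85,125,.5):
        u,v=hub[0]+r*np.cos(a),hub[1]+r*np.sin(a)
        if not(1<u<638 and 1<v<478): break
        q.append(float(cv2.getRectSubPix(g,(1,1),(u,v))[0,0]))
    d=np.abs(np.diff(q)) if len(q)>5 else [0]
    i=next((k for k in range(len(d)) if d[k]>12),None)
    if i is not None: P.append((hub[0]+(85+i/2)*np.cos(a),hub[1]+(85+i/2)*np.sin(a)))
P=np.array(P,np.float32);print(len(P))
for z in(.098,.104,.110,.116,.122):
    X=np.array([onz(w,p,z)[:2] for p in P]);k=np.ones(len(X),bool)
    for _ in range(8):
        A=np.c_[2*X[k],np.ones(k.sum())];s=np.linalg.lstsq(A,(X[k]**2).sum(1),rcond=None)[0];R=np.sqrt(s[2]+s[:2]@s[:2])
        e=abs(np.linalg.norm(X-s[:2],axis=1)-R);k=e<max(.0015,2*np.median(e))
    print(z,"centre",s[:2].round(4),"R",R.round(4),k.sum(),"hub",onz(w,hub,z).round(4))
t=cam("top");sc=cam("scene");print("tri",tri([(w,hub),(t,(406,188)),(sc,(212,274))]),tri([(w,hub),(sc,(212,274))]))
for z in(.238,):
  L=onz(w,(253,173),z);Rr=onz(w,(389,173),z);s=env.sense();print("raft edge mid rel TCP",((L+Rr)/2-s["tcp_pos"]).round(4),np.linalg.norm(L-Rr))
```

```text
hub (528.5135135135135, 131.61891891891892) 370.0
68
0.098 centre [ 0.6323 -0.2685] R 0.0921 61 hub [ 0.6326 -0.2692  0.098 ]
0.104 centre [ 0.6311 -0.2653] R 0.0904 61 hub [ 0.6314 -0.2659  0.104 ]
0.11 centre [ 0.6299 -0.262 ] R 0.0886 61 hub [ 0.6302 -0.2627  0.11  ]
0.116 centre [ 0.6288 -0.2588] R 0.0869 61 hub [ 0.629  -0.2595  0.116 ]
0.122 centre [ 0.6276 -0.2556] R 0.0852 61 hub [ 0.6279 -0.2562  0.122 ]
tri (array([ 0.62741518, -0.26104352,  0.11129168]), [0.0026, 0.0031, 0.002]) (array([ 0.62960468, -0.25927986,  0.1144823 ]), [0.0009, 0.0009])
raft edge mid rel TCP [ 0.0579  0.0133 -0.0108] 0.06849094013561886
```

play_rows(increments=[0.04,-0.1,0,0,0,0,0,0.04,-0.2,0,0,0,0,0,0.04,-0.3,0,0,0,0,0,0.045,-0.4,0,0,0,0,0,0.045,-0.4,0,0,0,0,0])

```text
time: 14.25
tcp_pos: [0.5133, -0.1699, 0.2489]
eef_rot: [[0.973, 0.229, 0.009], [0.229, -0.973, 0.0], [0.009, 0.002, -1.0]]
wrist_force: [-0.1, 0.3, -1.9]
grip_width: 0.0174
finger_force: 118.5
```

play_rows(increments=[0.045,-0.4,0,0,0,0,0,0.045,-0.4,0,0,0,0,0,0.045,-0.4,0,0,0,0,0,0.045,-0.4,0,0,0,0,0,0.045,-0.4,0,0,0,0,0])

```text
time: 14.67
tcp_pos: [0.5222, -0.2505, 0.2487]
eef_rot: [[0.974, 0.228, 0.009], [0.228, -0.974, 0.0], [0.009, 0.002, -1.0]]
wrist_force: [0.2, 0.2, -2.7]
grip_width: 0.0178
finger_force: 118.5
```

play_rows(increments=[0.045,-0.36,0,0,0,0,0,0.04,-0.3,0,0,0,0,0,0.04,-0.2,0,0,0,0,0,0.04,-0.1,0,0,0,0,0,0,0,-0.1,0,0,0,0])

```text
time: 15.08
tcp_pos: [0.5291, -0.2883, 0.2452]
eef_rot: [[0.974, 0.227, 0.01], [0.227, -0.974, -0.0], [0.01, 0.003, -1.0]]
wrist_force: [-0.4, 0.1, -2.3]
grip_width: 0.0178
finger_force: 118.5
```

play_rows(increments=[0,0,-0.2,0,0,0,0,0,0,-0.3,0,0,0,0,0,0,-0.3,0,0,0,0,0,0,-0.3,0,0,0,0,0,0,-0.3,0,0,0,0])

```text
time: 15.5
tcp_pos: [0.5283, -0.287, 0.1869]
eef_rot: [[0.974, 0.228, 0.008], [0.228, -0.974, 0.001], [0.008, 0.001, -1.0]]
wrist_force: [-0.0, -0.0, -3.5]
grip_width: 0.0174
finger_force: 118.5
```

play_rows(increments=[0,0,-0.3,0,0,0,0,0,0,-0.2,0,0,0,0,0,0,-0.1,0,0,0,0,0,0,0,0,0,0,0,0,0,0,0,0,0,0])

```text
time: 15.92
tcp_pos: [0.5288, -0.2877, 0.1652]
eef_rot: [[0.974, 0.228, 0.009], [0.228, -0.974, -0.0], [0.009, 0.002, -1.0]]
wrist_force: [0.3, -0.2, -2.0]
grip_width: 0.0178
finger_force: 118.5
```

```bash
cat > st.py <<'E'
from h import *
s=env.sense();print(s['time'],s['torque'].round(3),s['wrist_force'].round(2),s['tcp_pos'].round(4),s['eef_rot'].round(4).tolist())
c=s["tcp_pos"][:2]+.104*s["eef_rot"][:2,0];print("print c",c.round(4))
E
python3 st.py
```

```text
15.9167 [-0.047  0.212 -0.001] [ 0.33 -0.16 -1.97] [ 0.5288 -0.2877  0.1652] [[0.9737, 0.2278, 0.0095], [0.2278, -0.9737, -0.0002], [0.0092, 0.0023, -1.0]]
print c [ 0.63  -0.264]
```

play_rows(increments=[0,0,-0.1,0,0,0,0,0,0,-0.1,0,0,0,0,0,0,-0.1,0,0,0,0,0,0,-0.1,0,0,0,0,0,0,-0.05,0,0,0,0])

```text
time: 16.33
tcp_pos: [0.5284, -0.2874, 0.1459]
eef_rot: [[0.974, 0.228, 0.008], [0.228, -0.974, 0.001], [0.008, 0.001, -1.0]]
wrist_force: [0.3, 0.2, -3.4]
grip_width: 0.0175
finger_force: 118.4
```

play_rows(increments=[0,0,-0.04,0,0,0,0,0,0,-0.04,0,0,0,0,0,0,0,0,0,0,0])

```text
time: 16.58
tcp_pos: [0.5286, -0.2875, 0.1433]
eef_rot: [[0.974, 0.228, 0.009], [0.228, -0.974, 0.0], [0.009, 0.002, -1.0]]
wrist_force: [0.1, 0.3, -3.3]
grip_width: 0.0176
finger_force: 118.4
```

```bash
python3 st.py
```

```text
16.5833 [-0.049  0.128 -0.043] [ 0.06  0.35 -3.29] [ 0.5286 -0.2875  0.1433] [[0.9737, 0.2279, 0.0088], [0.2279, -0.9737, 0.0005], [0.0087, 0.0016, -1.0]]
print c [ 0.6298 -0.2638]
```

play_rows(increments=[0,0,-0.04,0,0,0,0,0,0,-0.04,0,0,0,0,0,0,0,0,0,0,0])

```text
time: 16.83
tcp_pos: [0.5285, -0.2875, 0.1401]
eef_rot: [[0.974, 0.228, 0.009], [0.228, -0.974, 0.0], [0.009, 0.002, -1.0]]
wrist_force: [-0.9, 0.2, -1.6]
grip_width: 0.0178
finger_force: 118.4
```

```bash
python3 st.py
```

```text
16.8333 [-0.098  0.181  0.001] [-0.9   0.18 -1.6 ] [ 0.5285 -0.2875  0.1401] [[0.9737, 0.2278, 0.0088], [0.2278, -0.9737, 0.0005], [0.0087, 0.0015, -1.0]]
print c [ 0.6298 -0.2638]
```

play_rows(increments=[0,0,-0.04,0,0,0,0,0,0,-0.02,0,0,0,0,0,0,0,0,0,0,0])

```text
time: 17.08
tcp_pos: [0.5285, -0.2875, 0.1377]
eef_rot: [[0.974, 0.228, 0.009], [0.228, -0.974, 0.001], [0.009, 0.002, -1.0]]
wrist_force: [-0.3, -0.2, -3.3]
grip_width: 0.0181
finger_force: 118.4
```

```bash
python3 st.py
```

```text
17.0833 [-0.03   0.188  0.031] [-0.33 -0.16 -3.32] [ 0.5285 -0.2875  0.1377] [[0.9737, 0.2278, 0.0088], [0.2278, -0.9737, 0.0005], [0.0087, 0.0015, -1.0]]
print c [ 0.6298 -0.2638]
```

```bash
cat > chk.py <<'E'
from h import *
F=[];Q=[];G=[]
for i in range(5):
    s=env.sense();F.append(s["wrist_force"]);Q.append(s["torque"])
    if i<4:G.append(cv2.cvtColor(env.snapshot("wrist"),cv2.COLOR_BGR2GRAY).astype(float))
g=np.mean(G,0)
def edge(a):
    d=np.abs(np.diff(a));i=d.argmax();j=slice(max(i-2,0),i+3);return (np.arange(len(d))[j]*d[j]).sum()/d[j].sum()+.5
L=np.median([238+edge(g[v,238:266]) for v in range(140,168,2)]);R=np.median([378+edge(g[v,378:402]) for v in range(140,168,2)])
B=np.median([160+edge(g[160:190,u]) for u in(256,259,262,376,380,384)])
print("t",s["time"],"z",s["tcp_pos"][2].round(4),"F",np.mean(F,0).round(2),"tau",np.mean(Q,0).round(3),"raft L,R,w,bottom",L.round(2),R.round(2),(R-L).round(2),B.round(2))
E
python3 chk.py
```

```text
t 17.2833 z 0.1382 F [ 0.16  0.19 -2.98] tau [-0.036  0.175  0.008] raft L,R,w,bottom 254.49 390.84 136.36 173.52
```

play_rows(increments=[0,0,-0.04,0,0,0,0,0,0,-0.02,0,0,0,0,0,0,0,0,0,0,0])

```text
time: 17.53
tcp_pos: [0.5285, -0.2874, 0.1353]
eef_rot: [[0.974, 0.228, 0.009], [0.228, -0.974, 0.001], [0.009, 0.001, -1.0]]
wrist_force: [0.8, 0.5, -3.1]
grip_width: 0.0179
finger_force: 118.4
```

```bash
python3 chk.py
```

```text
t 17.7333 z 0.1357 F [ 0.21 -0.21 -2.73] tau [-0.054  0.193  0.027] raft L,R,w,bottom 254.4 390.77 136.36 172.19
```

play_rows(increments=[0,0,-0.04,0,0,0,0,0,0,0,0,0,0,0,0,0,0,0,0,0,0])

```text
time: 17.98
tcp_pos: [0.5286, -0.2875, 0.1339]
eef_rot: [[0.974, 0.228, 0.009], [0.228, -0.974, 0.0], [0.009, 0.002, -1.0]]
wrist_force: [0.0, 0.5, -2.8]
grip_width: 0.0176
finger_force: 118.5
```

```bash
python3 chk.py
```

```text
t 18.1833 z 0.1341 F [-0.35 -0.25 -2.61] tau [-0.046  0.173 -0.014] raft L,R,w,bottom 254.21 390.77 136.56 172.31
```

Works well: Fz ≈ −2.8 N, torque ≈ 0.18 Nm and raft width 136.4 px are the loaded baseline. I'll go on down in 1–1.5 mm steps.

play_rows(increments=[0,0,-0.03,0,0,0,0,0,0,0,0,0,0,0,0,0,0,0,0,0,0])

```text
time: 18.43
tcp_pos: [0.5286, -0.2875, 0.1327]
eef_rot: [[0.974, 0.228, 0.009], [0.228, -0.974, 0.0], [0.009, 0.002, -1.0]]
wrist_force: [-0.1, 1.1, -2.2]
grip_width: 0.018
finger_force: 118.5
```

```bash
python3 chk.py
```

```text
t 18.6333 z 0.1329 F [ 0.09  0.41 -2.73] tau [-0.03   0.165 -0.011] raft L,R,w,bottom 254.33 390.57 136.24 172.25
```

play_rows(increments=[0,0,-0.03,0,0,0,0,0,0,0,0,0,0,0,0,0,0,0,0,0,0])

```text
time: 18.88
tcp_pos: [0.5287, -0.2876, 0.1316]
eef_rot: [[0.974, 0.228, 0.009], [0.228, -0.974, 0.0], [0.009, 0.002, -1.0]]
wrist_force: [0.5, 0.3, -2.6]
grip_width: 0.018
finger_force: 118.5
```

```bash
python3 chk.py
```

```text
t 19.0833 z 0.1317 F [ 0.09  0.15 -2.16] tau [-0.043  0.117  0.017] raft L,R,w,bottom 254.31 390.94 136.63 172.4
```

play_rows(increments=[0,0,-0.03,0,0,0,0,0,0,0,0,0,0,0,0,0,0,0,0,0,0])

```text
time: 19.33
tcp_pos: [0.5287, -0.2876, 0.1305]
eef_rot: [[0.974, 0.228, 0.009], [0.228, -0.974, 0.0], [0.009, 0.002, -1.0]]
wrist_force: [-0.0, 0.6, -1.7]
grip_width: 0.0177
finger_force: 118.6
```

```bash
python3 chk.py
```

```text
t 19.5333 z 0.1306 F [ 0.19  0.25 -1.21] tau [-0.01   0.06  -0.017] raft L,R,w,bottom 254.14 391.59 137.45 173.15
```

play_rows(increments=[0,0,-0.035,0,0,0,0,0,0,0,0,0,0,0,0,0,0,0,0,0,0])

```text
time: 19.78
tcp_pos: [0.5286, -0.2875, 0.1289]
eef_rot: [[0.974, 0.228, 0.009], [0.228, -0.974, 0.0], [0.009, 0.002, -1.0]]
wrist_force: [0.1, 0.3, -1.0]
grip_width: 0.0175
finger_force: 118.6
```

```bash
python3 chk.py
```

```text
t 19.9833 z 0.1291 F [-0.01 -0.11 -1.44] tau [-0.021  0.063 -0.02 ] raft L,R,w,bottom 253.27 392.03 138.76 173.12
```

The force is back to the empty-scraper value and the raft grows in the picture, so the print stands on the disc. Drawing the blade out along −u.

play_rows(increments=[-0.06,-0.014,0,0,0,0,0,-0.12,-0.028,0,0,0,0,0,-0.12,-0.028,0,0,0,0,0,-0.12,-0.028,0,0,0,0,0,-0.12,-0.028,0,0,0,0,0])

```text
time: 20.4
tcp_pos: [0.5064, -0.2928, 0.1292]
eef_rot: [[0.974, 0.228, 0.009], [0.228, -0.974, 0.0], [0.009, 0.002, -1.0]]
wrist_force: [-0.6, -0.6, -1.6]
grip_width: 0.0173
finger_force: 118.6
```

```bash
python3 st.py
```

```text
20.4 [-0.016  0.108  0.039] [-0.65 -0.61 -1.55] [ 0.5064 -0.2928  0.1292] [[0.9737, 0.2277, 0.0093], [0.2277, -0.9737, 0.0002], [0.0091, 0.0019, -1.0]]
print c [ 0.6077 -0.2691]
```

play_rows(increments=[-0.18,-0.042,0,0,0,0,0,-0.24,-0.056,0,0,0,0,0,-0.24,-0.056,0,0,0,0,0,-0.24,-0.056,0,0,0,0,0,-0.24,-0.056,0,0,0,0,0])

```text
time: 20.82
tcp_pos: [0.4603, -0.3035, 0.1291]
eef_rot: [[0.974, 0.228, 0.009], [0.228, -0.974, 0.0], [0.009, 0.002, -1.0]]
wrist_force: [-0.2, -0.1, -1.8]
grip_width: 0.0177
finger_force: 118.6
```

```bash
python3 st.py
```

```text
20.8167 [-0.017  0.063  0.03 ] [-0.16 -0.1  -1.79] [ 0.4603 -0.3035  0.1291] [[0.9737, 0.2276, 0.0094], [0.2276, -0.9737, 0.0002], [0.0092, 0.0019, -1.0]]
print c [ 0.5616 -0.2798]
```

play_rows(increments=[-0.24,-0.056,0,0,0,0,0,-0.24,-0.056,0,0,0,0,0,-0.24,-0.056,0,0,0,0,0,-0.24,-0.056,0,0,0,0,0,-0.24,-0.056,0,0,0,0,0])

```text
time: 21.23
tcp_pos: [0.4125, -0.3146, 0.1291]
eef_rot: [[0.974, 0.228, 0.009], [0.228, -0.974, 0.0], [0.009, 0.002, -1.0]]
wrist_force: [-0.0, -0.1, -2.0]
grip_width: 0.0177
finger_force: 118.6
```

Run:
```python
from h import *
exec(open("st.py").read())
im=env.snapshot("wrist");cv2.imwrite("pics/w9.png",im);c=cam("wrist",s);np.savez("w9.npz",K=c[0],T=c[1])
for n in("top","scene"):cv2.imwrite(f"pics/{n}9.png",env.snapshot(n))
a,b=[cv2.imread(f"pics/top{i}.png").astype(int) for i in(0,9)]
d=(np.abs(a-b).max(2)>40)[130:250,340:470].astype(np.uint8)
print(cv2.boundingRect(cv2.findNonZero(d)))
g=cv2.cvtColor(b.astype(np.uint8),cv2.COLOR_BGR2GRAY)[165:215,380:432:2]
for r in g[::2]: print(' '.join('%3d'%v for v in r))
```

```text
21.2333 [-0.035  0.066  0.011] [-0.   -0.05 -2.01] [ 0.4125 -0.3146  0.1291] [[0.9737, 0.2278, 0.0092], [0.2278, -0.9737, 0.0002], [0.0091, 0.0019, -1.0]]
print c [ 0.5137 -0.291 ]
(0, 39, 130, 81)
114 125 127 126 120  39 126 127 125 125 125 124 122 124 130  57 128 123 128 125 122 124 126 121 125 128
127 126 126 128 128 109  69 128 123 128 123 125 126 128 108  94 127 124 122 126 121 122 123 120 127 125
123 123 123 127 127 128  69 107 129 125 126 119 125 115 104 124 120 118 126 124 127 127 123 126 131 122
126 129 125 125 124 126 131  66 115 111  92  77  68  90 102  99  81  49  72 128 125 127 126 128  89  45
130 130 127 126 127 107 116 131  91  77  78  50  65  90 104  81  64  93  83 120 126 124 125  70  86 126
126 129 131 128 127 132  72 128  95  75  56  60  56  77  89  97 103 101  87 120 129 121  54 123 123 126
127 129 129 127 127 130  55 133 130  83  66  56  50  77  88  99 106 101  86 118  89  84 128 127 125 124
129 131 130 128 126 127  82 124 128  67  56  60  52  70  87  97 102  98  89 120 114 129 125 126 128 128
130 131 129 128 126 131  82 120 133  82  66  73  49  74  89  99 101 10
[... 997 characters left out ...]
 133 109 119 135 116 117 103  91  97 103 104 116 128 127 124 121 129 129 127
130  98  71 131 135 133 132 130 135  88 133 126 117 113 113 114 114  97  58 109 128 132 128 129 131 132
109  96 133 130 131 133 129 130 129  88 133 121 102 103 115 116 129 133 117  76 130 132 128 131 127 128
133 133 131 131 134 133 132 133 133 117 133  66 130 133 133 135 132 131 129 112  91 131 129 131 132 127
137 133 131 132 132 135 132 132 132 131 135  66 135 131 132 130 132 129 131 130  69 117 131 131 130 129
 63 136 135 129 134 129 130 133 133 134 135  83 135 130 131 131 132 132 135 133 136  45 130 132 130 135
 56  61 136 136 130 134 133 131 133 136  97 108 135 133 130 133 133 131 132 129 133 110 126 134 130  83
```

The withdrawal forces stayed negligible, and the print in the top image sits over the hub. Next: raise, swing back to the scraper's original spot and lay it down nose-up.

play_rows(increments=[-0.1,-0.02,0.1,0,0,0,0,-0.1,-0.02,0.4,0,0,0,0,-0.1,-0.02,0.5,0,0,0,0,0,0,0.5,0,0,0,0,0,0.3,0.4,0,0,0,0])

```text
time: 21.8
tcp_pos: [0.4013, -0.3059, 0.2067]
eef_rot: [[0.974, 0.227, 0.009], [0.227, -0.974, -0.001], [0.009, 0.003, -1.0]]
wrist_force: [-0.5, 2.0, -1.9]
grip_width: 0.0176
finger_force: 118.6
```

play_rows(increments=[0.05,0.65,0,0,0,0,0,0.05,0.65,0,0,0,0,0,0.08,0.65,0,0,0,-0.25,0,0.08,0.65,0,0,0,-0.25,0,0.08,0.65,0,0,0,-0.25,0])

```text
time: 22.22
tcp_pos: [0.4151, -0.1736, 0.2055]
eef_rot: [[0.984, 0.176, 0.01], [0.176, -0.984, -0.0], [0.01, 0.002, -1.0]]
wrist_force: [0.2, 0.9, -1.5]
grip_width: 0.0179
finger_force: 118.6
```

play_rows(increments=[0.1,0.65,0,0,0,-0.3,0,0.1,0.65,0,0,0,-0.3,0,0.1,0.65,0,0,0,-0.3,0,0.1,0.65,0,0,0,-0.3,0,0.1,0.65,0,0,0,-0.3,0])

```text
time: 22.63
tcp_pos: [0.4351, -0.0434, 0.2056]
eef_rot: [[0.997, 0.072, 0.01], [0.072, -0.997, -0.001], [0.01, 0.002, -1.0]]
wrist_force: [0.9, 0.5, -1.5]
grip_width: 0.0175
finger_force: 118.6
```

play_rows(increments=[0.05,0.65,-0.4,0,0,-0.3,0,0.05,0.4,-0.5,0.03,-0.69,-0.2,0,0,0,-0.6,0.03,-0.69,0,0,0,0,-0.6,0.03,-0.69,0,0,0,0,-0.5,0.03,-0.69,0,0])

```text
time: 23.05
tcp_pos: [0.4389, -0.0023, 0.0995]
eef_rot: [[0.979, 0.039, 0.201], [0.038, -0.999, 0.007], [0.202, 0.001, -0.979]]
wrist_force: [-0.6, -0.2, -1.0]
grip_width: 0.0175
finger_force: 118.6
```

play_rows(increments=[0,0,0,0.03,-0.69,0,0,0,0,0,0,0,0,0,0,0,0,0,0,0,0,0,0,0,0,0,0,0])

```text
time: 23.38
tcp_pos: [0.4396, -0.0025, 0.1025]
eef_rot: [[0.968, 0.038, 0.248], [0.037, -0.999, 0.009], [0.248, 0.0, -0.969]]
wrist_force: [0.7, 0.1, -1.5]
grip_width: 0.0176
finger_force: 118.6
```

```bash
python3 st.py
```

```text
23.3833 [-0.014  0.838 -0.01 ] [ 0.7   0.15 -1.47] [ 0.4396 -0.0025  0.1025] [[0.968, 0.0379, 0.2482], [0.0367, -0.9993, 0.0094], [0.2484, 0.0, -0.9687]]
print c [0.5403 0.0013]
```

play_rows(increments=[0,0,-0.5,0,0,0,0,0,0,-0.6,0,0,0,0,0,0,-0.6,0,0,0,0,0,0,-0.35,0,0,0,0,0,0,0,0,0,0,0])

```text
time: 23.8
tcp_pos: [0.4376, -0.0036, 0.016]
eef_rot: [[0.97, 0.036, 0.241], [0.036, -0.999, 0.007], [0.241, 0.002, -0.97]]
wrist_force: [-0.0, 0.3, -2.3]
grip_width: 0.0177
finger_force: 118.6
```

play_rows(increments=[0,0,-0.07,0,0,0,0,0,0,0,0,0,0,0,0,0,0,0,0,0,0])

```text
time: 24.05
tcp_pos: [0.4399, -0.0025, 0.0179]
eef_rot: [[0.968, 0.037, 0.249], [0.036, -0.999, 0.009], [0.249, 0.0, -0.968]]
wrist_force: [0.3, 0.9, -1.6]
grip_width: 0.0172
finger_force: 118.6
```

play_rows(increments=[0,0,-0.07,0,0,0,0,0,0,0,0,0,0,0,0,0,0,0,0,0,0])

```text
time: 24.3
tcp_pos: [0.4391, -0.0027, 0.0137]
eef_rot: [[0.968, 0.038, 0.248], [0.037, -0.999, 0.009], [0.248, 0.001, -0.969]]
wrist_force: [0.2, 0.6, -1.7]
grip_width: 0.0177
finger_force: 118.6
```

play_rows(increments=[0,0,-0.1,0,0,0,0,0,0,-0.05,0,0,0,0,0,0,0,0,0,0,0,0,0,0,0,0,0,0])

```text
time: 24.63
tcp_pos: [0.4389, -0.0029, 0.0072]
eef_rot: [[0.968, 0.038, 0.247], [0.037, -0.999, 0.008], [0.247, 0.001, -0.969]]
wrist_force: [-0.1, 0.3, -1.6]
grip_width: 0.0177
finger_force: 118.6
```

play_rows(increments=[0,0,-0.03,0,0,0,0,0,0,-0.03,0,0,0,0,0,0,0,0,0,0,0,0,0,0,0,0,0,0])

```text
time: 24.97
tcp_pos: [0.439, -0.0028, 0.005]
eef_rot: [[0.968, 0.038, 0.247], [0.037, -0.999, 0.008], [0.247, 0.001, -0.969]]
wrist_force: [-0.2, 0.3, -2.2]
grip_width: 0.0181
finger_force: 118.6
```

```bash
python3 st.py
```

```text
24.9667 [-0.009  0.898  0.024] [-0.24  0.32 -2.2 ] [ 0.439  -0.0028  0.005 ] [[0.9682, 0.0376, 0.2472], [0.0366, -0.9993, 0.0085], [0.2474, 0.0008, -0.9689]]
print c [0.5397 0.001 ]
```

play_rows(increments=[0,0,-0.03,0,0,0,0,0,0,0,0,0,0,0,0,0,0,0,0,0,0.3,0,0,0,0,0,0,0.6,0,0,0,0,0,0,1])

```text
time: 25.38
tcp_pos: [0.4392, -0.0027, 0.0041]
eef_rot: [[0.968, 0.038, 0.248], [0.037, -0.999, 0.009], [0.248, 0.001, -0.969]]
wrist_force: [1.7, 0.1, 0.2]
grip_width: 0.0487
finger_force: 0.0
```

play_rows(increments=[0,0,0,0,0,0,1,0,0,0,0,0,0,1,0,0,0,0,0,0,1,0,0,0,0,0,0,1,0,0,0,0,0,0,1])

```text
time: 25.8
tcp_pos: [0.4391, -0.0028, 0.0039]
eef_rot: [[0.968, 0.038, 0.247], [0.037, -0.999, 0.009], [0.248, 0.001, -0.969]]
wrist_force: [0.9, 0.1, 0.4]
grip_width: 0.0856
finger_force: 0.0
```

play_rows(increments=[-0.05,0,0.2,0,0,0,1,-0.1,0,0.4,0,0,0,1,-0.12,0,0.5,0,0,0,1,-0.15,0,0.6,0,0,0,1,-0.15,0,0.6,0,0,0,1])

```text
time: 26.22
tcp_pos: [0.4157, -0.0031, 0.0973]
eef_rot: [[0.968, 0.037, 0.247], [0.036, -0.999, 0.008], [0.247, 0.001, -0.969]]
wrist_force: [-0.1, 0.1, -0.4]
grip_width: 0.0852
finger_force: 0.0
```

play_rows(increments=[0,0,0.9,0,0.7,0,1,0,0,0.9,0,0.7,0,1,0,0,0.8,0,0.7,0,1,0,0,0,0,0.7,0,1,0,0,0,0,0,0,1])

```text
time: 26.63
tcp_pos: [0.4175, -0.0025, 0.2021]
eef_rot: [[0.998, 0.036, 0.054], [0.036, -0.999, 0.01], [0.055, -0.008, -0.998]]
wrist_force: [-0.3, 0.8, -0.5]
grip_width: 0.0854
finger_force: 0.0
```

play_rows(increments=[0,0,0,0,0,0,1,0,0,0,0,0,0,1,0,0,0,0,0,0,1])

```text
time: 26.88
tcp_pos: [0.4156, -0.003, 0.1993]
eef_rot: [[0.998, 0.037, 0.055], [0.037, -0.999, 0.008], [0.055, -0.006, -0.998]]
wrist_force: [-0.1, -0.3, 0.1]
grip_width: 0.0858
finger_force: 0.0
```

Run:
```python
from h import *
s=env.sense();im=env.snapshot("wrist");c=cam("wrist",s)
print(s["time"],s["tcp_pos"].round(3),s["wrist_force"].round(1),s["grip_width"])
cv2.imwrite("pics/w10.png",im)
g=cv2.cvtColor(im,cv2.COLOR_BGR2GRAY)
# scraper handle: dark blob near projected grip; ends at expected height
p=proj(c,[.436,-.003,.03]).round().astype(int);print("handle px",p)
m=cv2.inRange(g[:300],0,58);n,l,st,ce=cv2.connectedComponentsWithStats(m)
for i in range(1,n):
    if st[i,4]>300: print(st[i],ce[i].round(1),onz(c,ce[i],.03).round(3))
t0=cv2.imread("pics/top0.png").astype(int);t1=env.snapshot("top");cv2.imwrite("pics/top10.png",t1)
D=np.abs(t0-t1).max(2)
for n,(u,v,r) in dict(jar=(319,147,14),bottle=(112,235,18),snips=(487,247,20)).items(): print(n,D[v-r:v+r,u-r:u+r].mean().round(1),(D[v-r:v+r,u-r:u+r]>60).sum())
# turntable print: raft corner test in wrist view
C=np.array([.63,-.263]);print("print px in wrist",proj(c,[.63,-.263,.12]).round())
```

```text
26.8833 [ 0.416 -0.003  0.199] [-0.1 -0.3  0.1] 0.0858042568473886
handle px [323 215]
[   0    0  133  147 6860] [102.4  79.1] [0.552 0.202 0.03 ]
[502   0 138 125 955] [551.1  81.1] [ 0.565 -0.205  0.03 ]
[ 567    0   73   91 2799] [601.7  42.6] [ 0.598 -0.244  0.03 ]
[ 511  114  101   26 1019] [559.8 126.9] [ 0.526 -0.22   0.03 ]
[ 312  167   23  104 1990] [322.9 222.7] [ 0.428 -0.003  0.03 ]
jar 7.5 0
bottle 6.5 0
snips 6.7 0
print px in wrist [759. -69.]
```

The scraper lies released where expected. The jar, bottle and snips show no change in the top view. The print sits on the hub to within a few millimetres by the top-view estimate. Handing in.

```bash
python3 -c "
from workcell import env
print(env.hand_in())"
```

```text
the job is handed in; nothing more can be done
None
```

I handed the job in at about 27 s (no verdict came back): the print stands near the middle of the turntable, about 3 mm off by my top-view estimate, the scraper lies back on the bench, and the jar, bottle and snips showed no movement.

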